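Dot-punch a copper anode for its hanging hole in the marking jig

ROBOT

A 6-joint arm with a two-finger parallel gripper is mounted at the origin on a cart in front of the work surface, level with it; the furniture and walls round the work are solid. World frame = base frame: x ahead of the robot, y to its left, z up, the work surface at z = 0. Lengths are in mm, angles in rad, forces in N, time in s.
With the tool pointing down it reaches from about 300 to 775 mm from the base axis. Payload 14.6 kg.
Tool frame: the origin (TCP) lies at the centre of the arm's flange, where the gripper is bolted on; the fingertips stand 173 mm ahead of it and the grasp point (between the pads) lies 155 mm ahead of it; z points along the fingers, y is the line along which they close (so a half turn about z gives the same grasp; the last joint's range is limited). The gripper opens to 85 mm and grips with 20 to 120 N. Pads are 22 mm wide; open, the fingers measure 114 mm over their backs; the gripper's body (76 mm by 85 mm) begins 54 mm behind the grasp point. The pads swing forward as they close: fully open they stand 13 mm farther back than shut.
Start: joints at [-1.262, 0.3, 1.521, -0, 1.321, -0.067], TCP at [201.852, -511.612, 404.681] pointing down, gripper open.
Joint ranges: [-3.03, 3.03], [-0.79, 2.21], [0.23, 2.52], [-1.04, 4.18], [0, 3.07], [-2.55, 2.55]. Speed limits (rad/s): [2.22, 2.22, 2.57, 3.14, 3.14, 3.14].

INTERFACE

Orientations are given as a unit quaternion [w, x, y, z].
In Python, from rig import bot, eyes gives the robot as it stands. Calls block until the motion is done:
- bot.move_to(position, orientation): joint-space move of the TCP to a pose.
- bot.servo_line(position, attitude=None, speed=150, until_force=None): straight line of the TCP; attitude=None keeps the orientation; speed is the mean speed in mm/s. With until_force (N) it stops when the force on the tool has changed by that much, and returns True; else False.
- bot.move_joints(angles): joint-space move.
- bot.move_gripper(opening, grip_force=None): finger opening in mm; grip_force is the grip in N (None keeps the last); returns when the fingers have stopped.
- bot.dwell(seconds).
- bot.ik(position, orientation): joint angles nearest the present ones, or None.
- eyes.read_camera(name): name is "side" or "top"; returns a dict with "image" (384x512x3 uint8, blue, green, red), "depth" (384x512 float32, mm along the optical axis (not along the pixel's ray), 0 where there is no reading), "fovy" (degrees; the focal length in pixels is half the picture's height over the tangent of half this angle, whatever the lens; pixels are square), "cx", "cy" (the principal point, pixels), "k1" (the pictures are not rectified: a ray, as slopes to the right and down, at radius r is drawn at 1 + k1 r^2 times it, then the intrinsics apply), "eye" and "attitude" of the camera in the world. Camera axes: x right, y down, z forward; pixel columns grow to the right and rows downward; lengths in mm; the calibration is good to about 2 mm. A picture is of the moment at which its call begins.
A pose or a line that the arm cannot do raises bot.MotionError and nothing moves.
- bot.finish_job(): hands the job in; it is judged then, once.
Trained networks look in the newest picture that a camera, given by its name, has taken for a name from the list of things; names that differ only in an ending like _2 or _b are one class to them, and where a whole thing is asked for, a point or a joint stands for the part that bears it (a point fixed in the world has none). Each returns a list of dicts, best first, with "p" (0 to 1); they miss things now and then, are a little off and sometimes report something else, mostly with a low value. They report only what shows in the picture. A call takes as long as a camera call.
- eyes.look_for(camera, target): "pixel" ([row, column] in pixels, amid what is visible of it).
- eyes.trace(camera, target): "pixels" (384x512 bool, what is visible of it) and "pixel" ([row, column] in pixels, amid what is visible of it).
Readings, each from a call of its own:
- bot.read_clock(): time.
- bot.read_joint_positions(): joint angles.
- bot.read_qvel(): joint speeds.
- bot.read_effort(): joint torques, N m.
- bot.read_ee_pos(): TCP position.
- bot.read_tool_rot(): TCP orientation.
- bot.read_ft_force(): force on the tool from outside, world axes, zero at the start.
- bot.read_moment(): the same for the moment, N m.
- bot.read_grip_width(): finger opening in mm.
- bot.read_grip_force(): force on a finger pad.
Only numpy, scipy, OpenCV 4.12 (cv2) and the standard library are available. Lean on these libraries where they do the work, as an engineer would, in place of code of your own. Each camera call takes 0.05 s, during which the arm holds its last target. There are 200 camera calls.

TASK

The copper strip lying in the aluminium marking jig is to be dot-punched where its hanging hole will be drilled: slide the strip along its channel until it is fully home against the end stop under the bridge. Then take the sprung dot punch from its wooden stand, lower its nose through the guide hole in the bridge without forcing it sideways, and press it squarely on the copper with a steady 15 N for about a second, never over 22 N (feel for it: the point has been reground and its length is not known). Lift it straight out without shifting the strip, and stand it back upright and fully down in the stand's hole; leave the other things on the bench alone.

Things in the scene. Friction and masses are not known exactly. Their poses are not given: they have to be found in the camera images.
- jig: dot-punching jig, screwed to the bench: aluminium base 74 (x) x 130 (y) x 12 mm; origin at the centre of its underside, z up. A channel 20 mm wide, floor at z = 12, runs along y between two rails (tops at z = 19). Over its -y end stands a dark steel bridge (70 x 30 mm, y = -59 to -29, underside z = 26, top z = 42, screw heads to z = 45 beside the hole)
- jig_stop (a point): middle of the face of the steel end stop that closes the channel under the bridge (jig frame x = 0, y = -58, z = 16 mm); the strip's -y end must touch it. The +y end of the channel is open
- jig_mark (a point): the point to be punched: on the axis of the guide hole, at the strip's top face (jig frame x = 0, y = -44, z = 20 mm)
- jig_guide (a point): centre of the mouth of the guide hole in the bridge (jig frame x = 0, y = -44, z = 42 mm); the hole is vertical, 12 mm across (the punch's nose is 10 mm), 16 mm deep, with a 2.5 mm chamfer at the mouth
- strip: copper anode strip 18 (x) x 150 (y) x 8 mm, about 0.18 kg, loose in the channel, its length along the jig's y; origin at the centre of its underside. At the start its origin is at jig y = 29 to 52 mm; home, against the stop, it is at y = 17. It always sticks out 27 mm or more past the base's +y end (12 mm above the bench), where it can be pushed or gripped
- punch: sprung dot punch, 0.2 kg, upright at the start: round dark steel body 19 mm across with light knurl rings and a red band, from z = 50 (flat shoulder) to z = 141 mm above its origin; below it a steel nose 10 mm across ending in a 6 mm long cone. Origin on the axis, 50 mm below the shoulder, z up. The tip lies 0 to 12 mm above the origin: reground and reclamped, unmeasured
- punch_grip (a point): point on the punch's axis, 98 mm above its origin, where to grip it. The nose slides up to 9 mm into the body against a spring: it starts to move at 4 N and takes 3 N more for every mm (15 N at 3.7 mm)
- stand: punch stand, fixed to the bench: a wooden block 50 x 50 mm on a steel disc 72 mm across, 66 mm high in all; origin at the centre of its underside
- stand_hole (a point): centre of the mouth of the stand's vertical hole, at the top of the block (z = 66 mm above the stand's origin); the hole is 14 x 14 mm and goes right down to the disc. The punch hangs in it with its shoulder resting on the block's top, its origin then 50 mm below this point
- power_supply: grey bench power supply, part of the bench's equipment, fixed, to be kept clear of: 122 mm wide (y), 196 mm high, its knobs reaching 150 mm in front of its origin (-x); origin at the centre of its underside. It stands just beyond the stand, between the arm's starting place and the jig, and the stirrer with its vessel stands to the right of it: swing the arm round in front of them or over them
- anode_1: spare copper strip 18 x 150 x 8 mm lying on the bench, to be left alone; origin at the centre of its underside
- anode_2: a second spare copper strip, like anode_1, to be left alone
- timer: small white timer 34 x 64 x 16 mm on the bench, to be left alone; origin at the centre of its underside
- thermometer: white hand-held thermometer 43 x 143 x 26 mm lying on the bench, to be left alone; origin at the centre of its underside
- bottle: small white bottle with a red cap, 42 mm across, 82 mm high, on the bench, to be left alone; origin at the centre of its underside

How it is judged:
By the outcome, as a careful person would: the job done as asked, in the order asked, and still so for the second after the job is handed in, with the robot touching nothing.
It also fails if it takes over 64 s, if anything falls off the work surface, if the arm or the gripper's body presses on something with over 40 N, if the wrist force passes 120 N, or if a joint passes its speed limit or range.

## Working session

There is one attempt and no reset: what is moved stays moved. The work goes in short steps, each a Python script; the robot and the scene stay as the last script left them, time stands still between calls to the robot, and variables do not carry over. Pictures are saved under pics/ and viewed, at most 10 in all, crops included, and the job is handed in when it is done.

```bash
ls; mkdir -p pics; python3 - <<'E'
from rig import bot, eyes
import cv2
for n in ("side","top"):
    c=eyes.read_camera(n); cv2.imwrite(f"pics/{n}0.png",c["image"])
    print(n,{k:v for k,v in c.items() if k not in("image","depth")})
    for t in ("jig","strip","punch","stand","power_supply","jig_guide","stand_hole","punch_grip","jig_stop"):
        print(t,[(round(d["p"],2),[int(x) for x in d["pixel"]]) for d in eyes.look_for(n,t)][:3])
print(bot.read_clock(),bot.read_tool_rot())
E
```

```text
pics
rig.py
side {'fovy': 50.56394425986539, 'cx': 253.89763827276207, 'cy': 194.15654231588854, 'k1': -0.03636432147586249, 'eye': array([  400.60545798, -1207.37918958,   742.74281177]), 'attitude': array([-0.52568518,  0.84816575, -0.05838673,  0.02934175])}
jig [(0.81, [194, 239])]
strip [(0.36, [186, 237])]
punch [(0.43, [203, 226])]
stand [(0.96, [230, 227])]
power_supply []
jig_guide [(0.77, [194, 240])]
stand_hole [(0.87, [228, 228])]
punch_grip [(0.68, [197, 235]), (0.51, [206, 225])]
jig_stop [(0.53, [196, 239])]
top {'fovy': 47.04389042851075, 'cx': 254.76000515447907, 'cy': 190.84249596325697, 'k1': -0.09145350746577498, 'eye': array([ 319.97220056,   42.79023184, 1547.2692673 ]), 'attitude': array([ 0.06220956, -0.6973969 ,  0.71173344, -0.05659537])}
jig [(0.9, [210, 201])]
strip [(0.74, [210, 187])]
punch [(0.63, [219, 281])]
stand []
power_supply []
jig_guide [(0.97, [214, 203])]
stand_hole [(0.87, [227, 276])]
punch_grip [(0.59, [219, 277]), (0.52, [230, 112]), (0.16, [209, 199])]
jig_stop [(0.79, [202, 200])]
1.0 [-1.58016022e-05  9.82401486e-01  1.86781478e-01  1.77100042e-05]
```

View pics/side0.png

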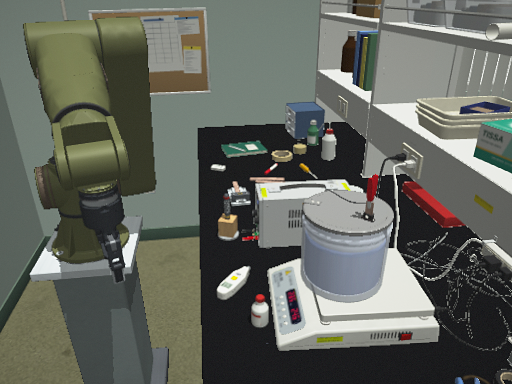

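View pics/top0.png

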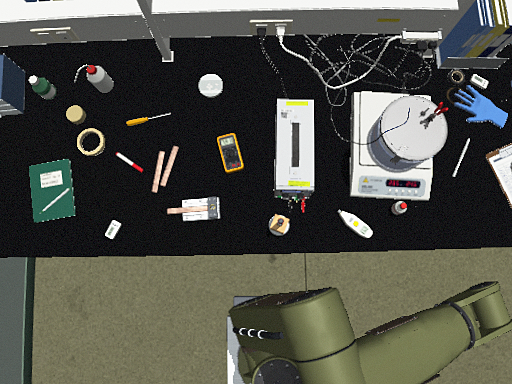

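The side view shows the stand and punch at about (row 215, col 228) and the jig behind it at about (194, 239), with the power supply right beside them. In the top view the jig is at (209, 200) with the strip sticking out to the left (+y), and the stand and punch are at (224, 279). Next I'll measure them.

```bash
cat > h.py <<'E'
from rig import bot, eyes
import numpy as np, cv2
from scipy.spatial.transform import Rotation as R
def cam(c):
    f=192/np.tan(np.radians(c["fovy"]/2)); q=c["attitude"]
    return f,R.from_quat([q[1],q[2],q[3],q[0]]).as_matrix(),np.array(c["eye"])
def rays(c,rc):
    f,M,e=cam(c); rc=np.atleast_2d(rc).astype(float)
    d=np.stack([rc[:,1]-c["cx"],rc[:,0]-c["cy"]],1)/f; s=d.copy()
    for _ in range(8): s=d/(1+c["k1"]*(s**2).sum(1,keepdims=True))
    return np.c_[s,np.ones(len(s))]@M.T,e
def deproj(c,rc):
    r,e=rays(c,rc); i=np.round(np.atleast_2d(rc)).astype(int)
    return e+r*c["depth"][i[:,0],i[:,1]][:,None]
def at_z(c,rc,z):
    r,e=rays(c,rc); return e+r*((z-e[2])/r[:,2])[:,None]
def proj(c,P):
    f,M,e=cam(c); p=(np.atleast_2d(P)-e)@M; s=p[:,:2]/p[:,2:]
    s=s*(1+c["k1"]*(s**2).sum(1,keepdims=True)); return np.c_[s[:,1]*f+c["cy"],s[:,0]*f+c["cx"]]
E
python3 - <<'E'
from h import *
for n in ("top","side"):
    c=eyes.read_camera(n); img=c["image"]
    for t in ("jig","strip","punch","stand","power_supply"):
        for d in eyes.trace(n,t)[:2]:
            m=np.argwhere(d["pixels"]); P=deproj(c,m); 
            print(n,t,round(d["p"],2),len(m),"px",m.min(0),m.max(0),"P5",np.percentile(P,5,0).round(),"50",np.median(P,0).round(),"95",np.percentile(P,95,0).round())
    for t,z in (("jig_guide",42),("stand_hole",66),("jig_stop",42)):
        for d in eyes.look_for(n,t)[:1]: print(n,t,at_z(c,[d["pixel"]],z).round(1))
    (r0,r1,c0,c1)=(185,245,155,305) if n=="top" else (160,250,190,310)
    cv2.imwrite(f"pics/{n}1.png",cv2.resize(img[r0:r1,c0:c1],None,fx=5.3 if n=="top" else 6,fy=5.3 if n=="top" else 6,interpolation=cv2.INTER_CUBIC))
    np.save(n+"0.npy",c,allow_pickle=True)
E
```

```text
top jig 0.73 593 px [197 182] [219 219] P5 [489. 185.  10.] 50 [525. 232.  20.] 95 [556. 299.  48.]
top strip 0.79 227 px [206 168] [213 207] P5 [509. 230.  14.] 50 [520. 291.  22.] 95 [530. 348.  28.]
top punch 0.42 25 px [219 277] [224 282] P5 [452. -32. 122.] 50 [457. -26. 155.] 95 [464. -20. 161.]
top stand 0.67 316 px [215 269] [235 289] P5 [429. -58.   5.] 50 [453. -26.  66.] 95 [484.   1.  93.]
top jig_guide [[512.1 228.4  42. ]]
top stand_hole [[669.  347.8  66. ]]
top jig_stop [[528.5 248.1  42. ]]
side jig 0.54 360 px [187 227] [205 249] P5 [482. 180.   2.] 50 [517. 194.  20.] 95 [552. 310.  44.]
side strip 0.46 31 px [183 233] [190 237] P5 [505. 276.  18.] 50 [512. 312.  21.] 95 [519. 345.  24.]
side punch 0.63 160 px [194 223] [220 229] P5 [447. -37.  66.] 50 [455. -32. 110.] 95 [464.  -7. 155.]
side stand 0.91 471 px [215 218] [241 238] P5 [427. -60.   1.] 50 [458. -46.  36.] 95 [488. -12.  68.]
side jig_guide [[529.  180.7  42. ]]
side stand_hole [[505.7 142.   66. ]]
side jig_stop [[509.3 192.5  42. ]]
```

View pics/top1.png

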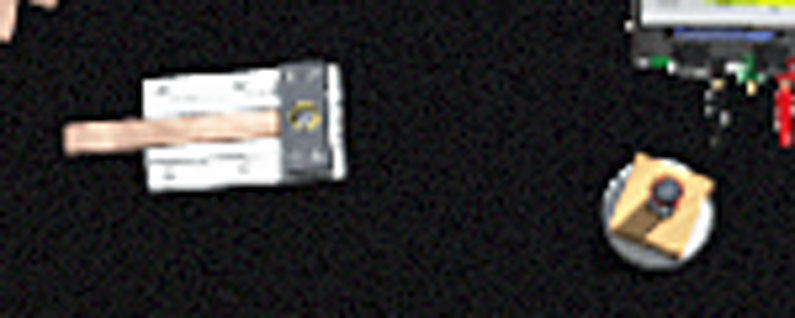

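View pics/side1.png

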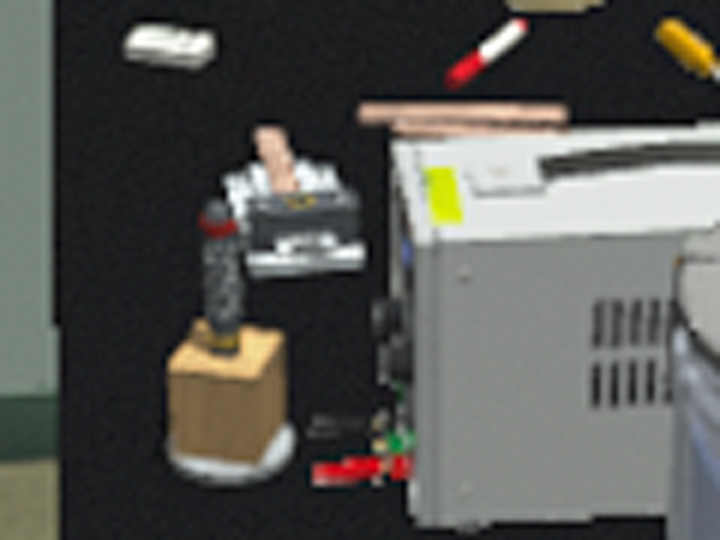

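The top crop shows the guide hole at about crop (118, 304), which is full-frame (207, 212). The side crop confirms the punch is upright in the stand and the power supply front is close beside it. Next I'll fit silhouettes for sub-pixel poses.

```bash
cat > fit.py <<'E'
from h import *
from scipy.optimize import minimize
S=8
def box(x0,x1,y0,y1,z0,z1): return np.array([[x,y,z] for x in(x0,x1) for y in(y0,y1) for z in(z0,z1)],float)
def cyl(r,z0,z1):
    a=np.linspace(0,2*np.pi,40); return np.array([[r*np.cos(t),r*np.sin(t),z] for t in a for z in(z0,z1)])
def jigparts(p): return [box(-37,37,-65,65,0,14),box(-35,35,-59,-29,12,42),box(-9,9,p[3]-75,p[3]+75,12,20)]
def standparts(p): return [cyl(36,0,3),box(-25,25,-25,25,3,66)]
def render(c,p,parts,win):
    r0,r1,c0,c1=win; m=np.zeros(((r1-r0)*S,(c1-c0)*S),np.uint8)
    cs,sn=np.cos(p[2]),np.sin(p[2]); M=np.array([[cs,-sn,0],[sn,cs,0],[0,0,1]])
    for b in parts(p):
        q=proj(c,b@M.T+[p[0],p[1],0]); xy=np.c_[(q[:,1]-c0+.5)*S-.5,(q[:,0]-r0+.5)*S-.5]
        cv2.fillConvexPoly(m,cv2.convexHull(np.round(xy*16).astype(np.int32)),255,shift=4)
    return m>0
def fit(views,p0,parts,th,steps):
    T=[]
    for c,w in views:
        g=cv2.resize(c["image"][w[0]:w[1],w[2]:w[3]].max(2),None,fx=S,fy=S,interpolation=cv2.INTER_CUBIC)>th
        T.append(g)
    cost=lambda p:sum(1-(g&(m:=render(c,p,parts,w))).sum()/(g|m).sum() for g,(c,w) in zip(T,views))
    p=np.array(p0,float)
    for k in (1,.4):
        s=np.array(steps)*k; r=minimize(cost,p,method="Nelder-Mead",options=dict(initial_simplex=np.vstack([p]+[p+s*e for e in np.eye(len(p))]),maxiter=300,xatol=.01,fatol=1e-5)); p=r.x
    return p,r.fun
E
python3 - <<'E'
from fit import *
t=np.load("top0.npy",allow_pickle=True).item(); s=np.load("side0.npy",allow_pickle=True).item()
W=(190,226,162,226); Ws=(175,210,222,254)
for th in (45,60,80):
    print(th,fit([(t,W)],[520,235,-.07,45],jigparts,th,[6,6,.05,6]),fit([(s,Ws)],[520,235,-.07,45],jigparts,th,[6,6,.05,6]))
for c,z in ((t,(-20,20)),):
    W2=(208,240,264,294); print(fit([(c,W2)],[455,-28,.5],lambda p:standparts(p)+[cyl(9.5,66,157)],60,[5,5,.2]))
print("side stand",fit([(s,(190,245,212,242))],[455,-28,.5],lambda p:standparts(p)+[cyl(9.5,66,157)],35,[5,5,.2]))
# obstacles
rr=np.argwhere(t["depth"]>0); P=deproj(t,rr)
for n,(y0,y1,z0,z1) in dict(psu=(-100,60,60,210),psuhi=(-100,60,150,230)).items():
    k=(P[:,1]>y0)&(P[:,1]<y1)&(P[:,2]>z0)&(P[:,2]<z1)&(P[:,0]>480)
    print(n,np.percentile(P[k],[0.5,5,50,95,99.5],axis=0).round())
k=(P[:,0]>300)&(P[:,0]<560)&(P[:,2]>25)&(P[:,1]>-400)&(P[:,1]<450)
q=P[k].round(-1); u,n=np.unique(q[:,:2]//20*20,axis=0,return_counts=True); print([(tuple(a),b) for a,b in zip(u.astype(int).tolist(),n) if b>3])
E
```

```text
45 (array([5.21929554e+02, 2.44073402e+02, 5.95156459e-02, 4.50310055e+01]), np.float64(0.05752568845047268)) (array([5.19422220e+02, 2.50500262e+02, 5.64106674e-02, 5.28680104e+01]), np.float64(0.289385666504674))
60 (array([5.21939679e+02, 2.44493674e+02, 6.03717510e-02, 4.41236720e+01]), np.float64(0.044296918111737305)) (array([5.19012920e+02, 2.51609382e+02, 5.14436883e-02, 5.02091674e+01]), np.float64(0.29622051035146846))
80 (array([5.21669090e+02, 2.44847821e+02, 5.61186749e-02, 4.35792511e+01]), np.float64(0.039441178976062696)) (array([5.19287446e+02, 2.52908716e+02, 4.67873398e-02, 4.75043979e+01]), np.float64(0.35441783649876135))
(array([459.41554986, -28.65637885,   0.62771175]), np.float64(0.09404520917678816))
side stand (array([457.65602997, -23.82171789,   0.59906092]), np.float64(0.30298426668063627))
psu [[ 484. -100.   65.]
 [ 557.  -96.  101.]
 [ 694.  -56.  184.]
 [ 986.  -16.  199.]
 [1093.   50.  208.]]
psuhi [[ 555. -100.  157.]
 [ 565.  -96.  178.]
 [ 712.  -57.  185.]
 [1086.  -11.  215.]
 [1093.   54.  229.]]
[((400, -340), np.int64(5)), ((420, -340), np.
[... 1386 characters left out ...]
540, -120), np.int64(25)), ((540, -100), np.int64(59)), ((540, -80), np.int64(26)), ((540, -60), np.int64(20)), ((540, -40), np.int64(15)), ((540, 180), np.int64(18)), ((540, 200), np.int64(36)), ((540, 220), np.int64(6)), ((540, 240), np.int64(4)), ((560, -400), np.int64(9)), ((560, -380), np.int64(11)), ((560, -360), np.int64(8)), ((560, -340), np.int64(6)), ((560, -320), np.int64(7)), ((560, -300), np.int64(11)), ((560, -280), np.int64(4)), ((560, -140), np.int64(13)), ((560, -120), np.int64(35)), ((560, -100), np.int64(20)), ((560, -80), np.int64(44)), ((560, -60), np.int64(38)), ((560, -40), np.int64(42)), ((560, -20), np.int64(19)), ((560, 180), np.int64(4)), ((560, 200), np.int64(6))]
```

```bash
cat >> h.py <<'E'
def down(a): return [0.,float(np.cos(a/2)),float(np.sin(a/2)),0.]
JX,JY,JA=521.8,244.4,0.058
def jig(x,y,z): return [JX+x*np.cos(JA)-y*np.sin(JA), JY+x*np.sin(JA)+y*np.cos(JA), z]
E
python3 - <<'E'
from h import *
t=np.load("top0.npy",allow_pickle=True).item(); s=np.load("side0.npy",allow_pickle=True).item()
print("guide px",proj(t,[jig(0,-44,42)]),proj(s,[jig(0,-44,42)]))
print("punch top px", proj(t,[[458,-27,157]]),proj(s,[[458,-27,157],[458,-27,66]]), "clock",bot.read_clock())
for n,p in dict(mid=[370,0,404],push=jig(0,150,179),pushhi=jig(0,150,260),pick=[458,-27,269],guide=jig(0,-44,290)).items():
    for a in (0,np.pi/2,-np.pi/2,np.pi):
        q=bot.ik(p,down(a+(JA if n!="pick" else 0))); print(n,round(a,2),None if q is None else np.round(q,2))
E
```

```text
guide px [[206.42462501 212.07055283]] [[193.81925851 240.47938331]]
punch top px [[220.93740392 280.20949678]] [[194.30274368 226.21854871]
 [218.70337799 227.36574747]] clock 1.9
mid 0 [-0.1  -0.12  1.98 -0.    1.28  1.41]
mid 1.57 [-0.1  -0.12  1.98 -0.    1.28 -0.16]
mid -1.57 None
mid 3.14 [-0.1  -0.12  1.98 -0.    1.28 -1.73]
push 0 [ 0.6   0.76  1.38 -0.    1.    2.11]
push 1.57 [ 0.6   0.76  1.38 -0.    1.    0.54]
push -1.57 None
push 3.14 [ 0.6   0.76  1.38 -0.    1.   -1.03]
pushhi 0 [ 0.6   0.65  1.35 -0.    1.13  2.11]
pushhi 1.57 [ 0.6   0.65  1.35 -0.    1.13  0.54]
pushhi -1.57 None
pushhi 3.14 [ 0.6   0.65  1.35 -0.    1.13 -1.03]
pick 0 [-0.14  0.27  1.91 -0.    0.96  1.43]
pick 1.57 [-0.14  0.27  1.91 -0.    0.96 -0.14]
pick -1.57 None
pick 3.14 [-0.14  0.27  1.91 -0.    0.96 -1.71]
guide 0 [ 0.3   0.44  1.61 -0.    1.09  1.81]
guide 1.57 [ 0.3   0.44  1.61 -0.    1.09  0.24]
guide -1.57 None
guide 3.14 [ 0.3   0.44  1.61 -0.    1.09 -1.33]
```

```bash
python3 - <<'E'
from h import *
a=down(np.pi/2+JA)
bot.move_to([370,0,404],a); print(bot.read_clock())
bot.move_gripper(0); bot.move_to(jig(0,150,235),a); print(bot.read_clock())
bot.servo_line(jig(0,150,179),speed=120); f0=bot.read_ft_force()
print("hit?",bot.servo_line(jig(0,112,179),speed=40,until_force=6),bot.read_ee_pos())
print("home",bot.servo_line(jig(0,90,179),speed=12,until_force=8),bot.read_ee_pos(),bot.read_ft_force()-f0,bot.read_clock(), bot.read_grip_width())
c=eyes.read_camera("top"); np.save("top1.npy",c,allow_pickle=True)
E
```

```text
3.8417
6.2667
hit? False [515.27788568 356.28899403 178.92548138]
home True [515.70672847 348.48868142 178.90714221] [-0.07452527  2.27689137  1.19836523] 8.8583 0.07147508107487743
```

```bash
python3 - <<'E'
from h import *
p=bot.read_ee_pos()
print("again",bot.servo_line([p[0]+.3,p[1]-6,p[2]],speed=8,until_force=14),bot.read_ee_pos(),bot.read_ft_force(),bot.read_clock())
p=bot.read_ee_pos()
bot.dwell(.2); print(bot.read_ee_pos(),bot.read_ft_force())
bot.servo_line([p[0]-.6,p[1]+12,p[2]],speed=40); print("free",bot.read_ft_force())
bot.servo_line(jig(0,130,260),speed=200)
from fit import *
c=eyes.read_camera("top"); 
cv2.imwrite("pics/home.png",cv2.resize(c["image"][185:245,155:305],None,fx=5.3,fy=5.3,interpolation=cv2.INTER_CUBIC)); print(bot.read_clock())
E
```

```text
again True [515.45739233 348.14010612 178.71344858] [-0.7182162   2.58953024  2.43759312] 9.275
[515.43484677 348.19172019 178.65565866] [0.56150561 2.55819208 1.79481816]
free [ 0.54317062  0.38950876 -0.83351611]
10.5333
```

View pics/home.png

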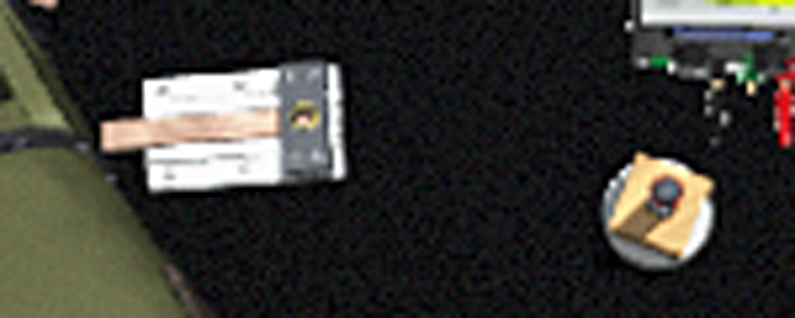

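The strip's visible +y end has moved from crop column 64 to 101, copper now shows through the guide hole at crop (118, 304), and the stop was felt at the expected place. Next I'll take the punch.

```bash
sed -i 's/^JX,JY.*/JX,JY,JA=521.8,245.1,0.058/' h.py; python3 - <<'E'
from h import *
a=down(0); X,Y=459.3,-26.5
bot.move_to([390,100,360],a); bot.move_gripper(55,20)
bot.move_to([X,Y,352],a); 
bot.servo_line([X,Y,269],speed=120); f0=bot.read_ft_force(); print(bot.read_clock())
c=eyes.read_camera("side"); cv2.imwrite("pics/pick.png",cv2.resize(c["image"][130:250,170:300],None,fx=4.5,fy=4.5,interpolation=cv2.INTER_CUBIC))
bot.move_gripper(10,20); f1=bot.read_ft_force()
print(f0,f1-f0,bot.read_moment(),bot.read_grip_width(),bot.read_grip_force(),bot.read_ee_pos(),bot.read_clock())
E
```

```text
13.7833
[-0.4804203  -1.59671339 -0.48919766] [-0.26412358  0.11612704  5.23832646] [-0.34373374  0.12552446 -0.06149977] 18.489803953326057 21.465122401714325 [459.41491559 -26.58757757 269.38654036] 14.2417
```

View pics/pick.png

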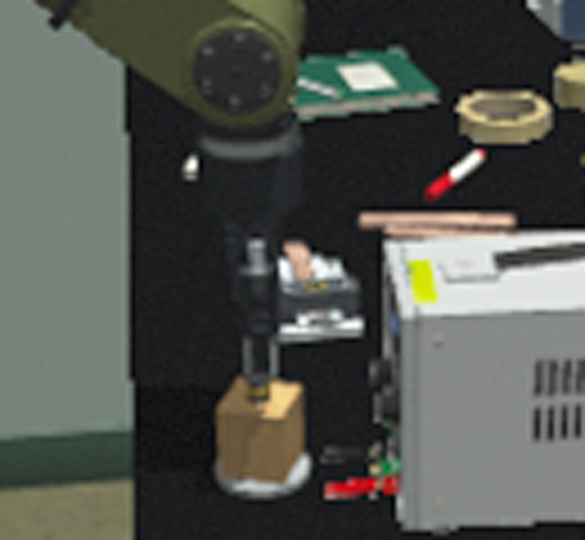

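The picture shows the fingers either side of the punch over the stand at about (330, 260). Width 18.5 mm matches the 19 mm body. Grip harder, lift, carry round to the jig.

```bash
python3 - <<'E'
from h import *
a=down(0)
bot.move_gripper(10,80); bot.dwell(.1); p=bot.read_ee_pos(); print("pick pose",p,bot.read_ft_force(),bot.read_grip_width())
np.save("pick.npy",p)
bot.servo_line([p[0],p[1],345],speed=100); bot.dwell(.1);print("lifted",bot.read_ft_force())
bot.move_to([420,90,345],a)
g=jig(0,-44,302); bot.move_to(g,a); bot.dwell(.15)
print("hover",bot.read_ee_pos(),g,bot.read_ft_force(),bot.read_clock())
for n in("side","top"):
    c=eyes.read_camera(n); np.save(n+"h.npy",c,allow_pickle=True)
    w=(150,230,190,290) if n=="side" else (180,240,160,260)
    cv2.imwrite(f"pics/hover_{n}.png",cv2.resize(c["image"][w[0]:w[1],w[2]:w[3]],None,fx=7,fy=7,interpolation=cv2.INTER_CUBIC))
E
```

```text
pick pose [459.43170519 -26.63407207 269.53331394] [-1.25609741 -1.80927087  6.98882649] 17.29869118828004
lifted [ 0.38961065 -0.24167997 -1.83986956]
hover [524.33229681 200.11691311 302.60825229] [np.float64(524.3505694193115), np.float64(201.17398725541693), 302] [ 0.04527261  0.03795209 -1.64819239] 16.95
```

View pics/hover_side.png

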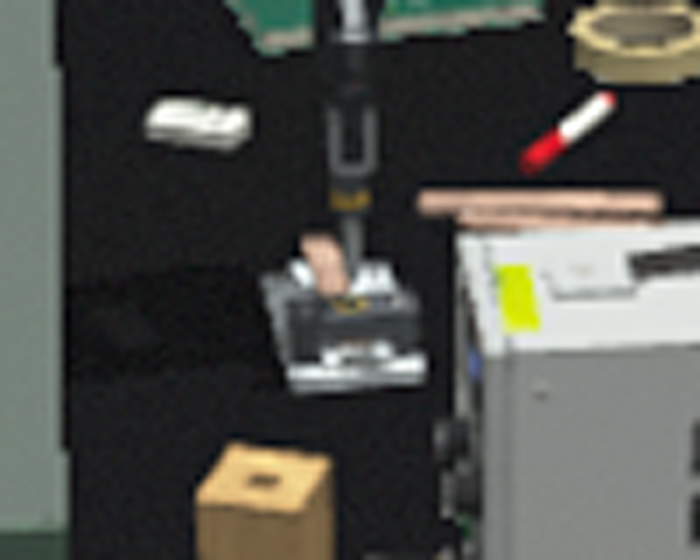

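The punch's nose at about crop (245, 354) stands right over the guide hole at about (300, 351), so x is aligned within about 1 mm. Next is a compliant descent.

```bash
cat > desc.py <<'E'
from h import *
def force(n=4):
    F=[]
    for _ in range(n): F.append(bot.read_ft_force()); bot.dwell(.02)
    return np.mean(F,0)
E
python3 - <<'E'
from desc import *
g=np.array(jig(0,-44,302)); bot.servo_line(g.tolist(),speed=20); bot.dwell(.1); print(bot.read_ee_pos()-g)
f0=force(8); print("f0",f0,f0.std()); np.save("f0.npy",f0); z=302; hist=[]
while z>276 and bot.read_clock()<30:
    z-=3; g[2]=z; hit=bot.servo_line(g.tolist(),speed=15,until_force=4); f=force()-f0; e=bot.read_ee_pos()
    print(z,hit,e.round(2),f.round(2),round(bot.read_clock(),2))
    if hit and abs(f[2])<2 and np.hypot(*f[:2])<1.5: z=e[2]
    if abs(f[2])>6 or np.hypot(*f[:2])>5: break
    l=np.hypot(*f[:2])
    if l>1.2: g[:2]+=f[:2]/l*min(.25*l,.8); z=e[2]
E
```

```text
[-0.03949875 -0.02836058  0.08234483]
f0 [-0.09784188 -0.13052803 -2.07879508] 0.9262222245978612
299 False [524.34 201.2  298.94] [0.1  0.3  0.56] 17.95
296 False [524.36 201.16 295.98] [-0.04  0.33 -0.04] 18.37
293 False [524.37 201.16 292.98] [ 0.06 -0.26  0.31] 18.78
290 False [524.37 201.18 289.99] [-0.24  0.36 -0.27] 19.2
287 False [524.36 201.19 286.99] [-0.12  0.12  0.08] 19.62
284 False [524.35 201.19 283.99] [ 0.27 -0.18  0.35] 20.03
281 False [524.34 201.19 280.96] [-0.23  0.07 -0.08] 20.45
278 False [524.35 201.17 277.96] [-0.31  0.41  0.33] 20.87
275 False [524.33 201.17 274.91] [-0.12  0.99  0.06] 21.28
```

```bash
python3 - <<'E'
from desc import *
f0=np.load("f0.npy"); g=np.array(jig(0,-44,275)); g[1]+=.3; bot.servo_line(g.tolist(),speed=10); print((force()-f0).round(2))
g[2]=258; print(bot.servo_line(g.tolist(),speed=5,until_force=3)); e=bot.read_ee_pos(); f=force()-f0; print("contact",e.round(2),f.round(2),bot.read_clock())
g[2]=e[2]; T0=None
for k in range(40):
    err=15-f[2]
    if abs(err)<.8:
        if T0 is None: T0=bot.read_clock()
    if T0 and bot.read_clock()-T0>1.25: break
    if abs(err)>.5: g[2]-=np.clip(err/3*.7,-.6,.8 if f[2]<10 else .3); bot.servo_line(g.tolist(),speed=6)
    f=force(6)-f0; print(round(bot.read_clock(),2),round(bot.read_ee_pos()[2],2),round(g[2],2),f.round(2))
    if f[2]>19 or np.hypot(*f[:2])>6 or g[2]<255: print("STOP"); break
E
```

```text
[ 0.45 -0.05  0.36]
True
contact [524.34 201.47 267.46] [0.08 0.26 4.96] 23.3417
23.69 266.8 266.66 [0.48 0.25 6.1 ]
24.07 266.09 265.86 [0.69 0.44 7.97]
24.46 265.45 265.06 [-0.05  0.24  9.44]
24.84 264.86 264.26 [ 0.09  0.23 10.86]
25.19 264.62 263.96 [-0.25  0.11 11.65]
25.54 264.36 263.66 [-0.49  0.02 12.17]
25.89 264.14 263.36 [-0.56  0.15 13.21]
26.24 263.9 263.06 [-0.77  0.03 13.24]
26.59 263.66 262.76 [-0.37 -0.43 14.34]
26.94 263.54 262.6 [-5.000e-01  1.000e-02  1.436e+01]
27.29 263.44 262.45 [-1.01 -0.38 14.68]
27.39 263.45 262.45 [-1.   -0.25 14.54]
27.49 263.4 262.45 [-0.63 -0.55 14.74]
27.59 263.44 262.45 [-0.71 -0.36 14.82]
27.69 263.44 262.45 [-0.98 -0.42 14.51]
27.79 263.42 262.45 [-1.09 -0.19 14.54]
27.89 263.43 262.45 [-1.17 -0.63 15.13]
```

Contact gave 15 N after about 4 mm of spring travel, as expected, and it was held for about 1.3 s. Next I'll lift the punch out and return it to the stand.

```bash
python3 - <<'E'
from desc import *
a=down(0); p=np.load("pick.npy"); f0=np.load("f0.npy"); e=bot.read_ee_pos()
g=[jig(0,-44,0)[0],jig(0,-44,0)[1]+.3]
bot.servo_line([*g,272],speed=15); print("off",(force()-f0).round(2))
bot.servo_line([*g,300],speed=35); bot.servo_line([*g,345],speed=80)
bot.move_to([420,90,345],a); bot.move_to([p[0],p[1],345],a)
bot.servo_line([p[0],p[1],330],speed=60); bot.dwell(.15); print("above",bot.read_ee_pos()-p,bot.read_clock())
f0=force(6); print(f0)
for n in("side","top"): np.save(n+"r.npy",eyes.read_camera(n),allow_pickle=True)
c=np.load("topr.npy",allow_pickle=True).item(); s=np.load("sider.npy",allow_pickle=True).item()
A=cv2.resize(c["image"][190:235,165:225],None,fx=6.5,fy=6.5,interpolation=cv2.INTER_CUBIC); B=cv2.resize(s["image"][160:245,200:256],None,fx=6.5,fy=6.5,interpolation=cv2.INTER_CUBIC)
H=max(A.shape[0],B.shape[0]); cv2.imwrite("pics/ret.png",np.hstack([cv2.copyMakeBorder(i,0,H-i.shape[0],0,0,0) for i in(A,B)]))
g=[p[0],p[1]]
for z in (315,300,285,274):
    hit=bot.servo_line([*g,z],speed=40 if z>290 else 20,until_force=5); f=force()-f0; print(z,hit,bot.read_ee_pos().round(2),f.round(2))
    if hit: break
else:
    print(bot.servo_line([*g,266],speed=6,until_force=5)); print("down",bot.read_ee_pos().round(2),(force()-f0).round(2),bot.read_clock())
E
```

```text
off [0.3  0.42 0.32]
above [5.13343375e-02 1.65019903e-01 6.06864184e+01] 32.175
[ 0.18028559  0.20582822 -1.84449977]
315 False [459.5  -26.64 315.07] [ 0.23 -0.12  0.09]
300 False [459.49 -26.65 300.11] [-0.15 -0.24 -0.2 ]
285 False [459.46 -26.63 285.13] [0.04 0.03 0.1 ]
274 False [459.47 -26.63 274.08] [-0.01 -0.58  0.14]
True
down [459.45 -26.64 269.53] [-1.35  0.18  6.69] 36.1667
```

View pics/ret.png

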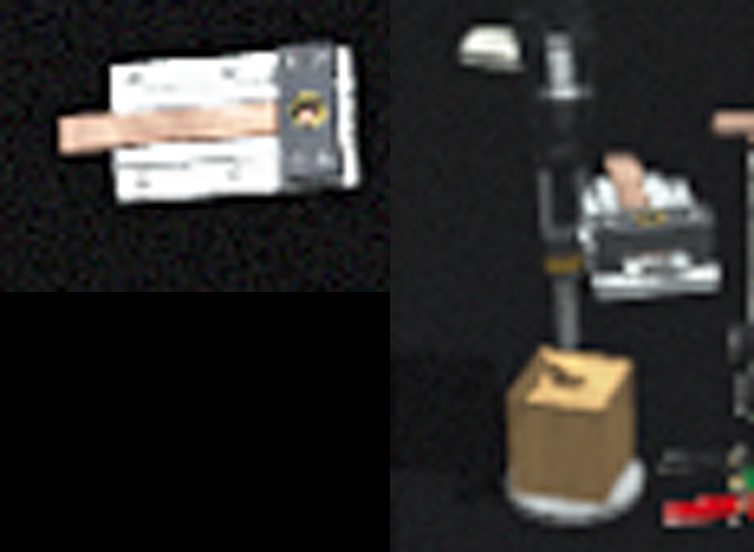

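The strip's end is still at full-frame column 174, so it has not shifted. The punch seated at the same height it was picked from (269.5). Release and withdraw.

```bash
python3 - <<'E'
from desc import *
p=bot.read_ee_pos()
bot.move_gripper(19.5,20); bot.move_gripper(50); bot.dwell(.2)
bot.servo_line([p[0],p[1],355],speed=80); bot.move_to([370,-20,390],down(0)); bot.dwell(.2)
bot.move_to([330,-280,400],down(0))
c=eyes.read_camera("top"); s=eyes.read_camera("side"); print(bot.read_clock())
A=cv2.resize(c["image"][185:245,155:305],None,fx=5,fy=5,interpolation=cv2.INTER_CUBIC); B=cv2.resize(s["image"][165:245,190:290],None,fx=3.5,fy=3.5,interpolation=cv2.INTER_CUBIC)
W=max(A.shape[1],B.shape[1]); cv2.imwrite("pics/end.png",np.vstack([cv2.copyMakeBorder(i,0,0,0,W-i.shape[1],0) for i in(A,B)]))
E
```

```text
40.0
```

View pics/end.png

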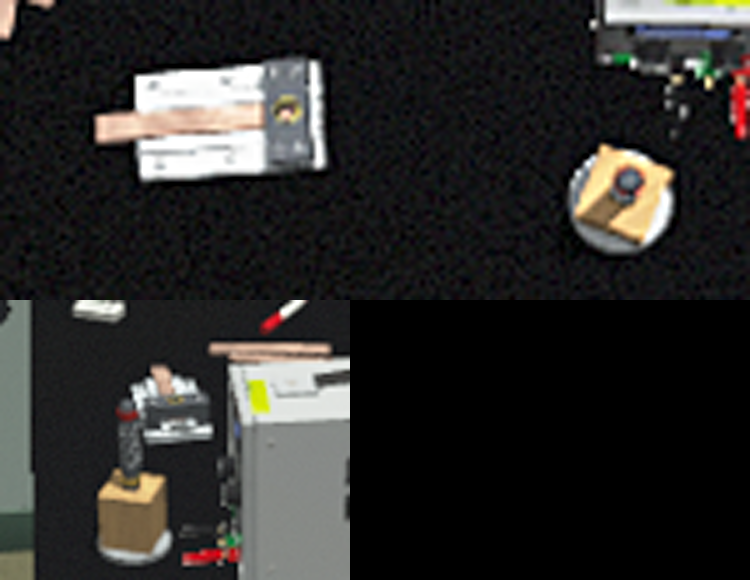

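The punch stands upright in its hole, at (183, 628) in the top half and (440, 130) in the side half of the picture. The strip is home with its end at column 95, and the arm is clear of everything.

```bash
python3 -c "
from rig import bot
print(bot.finish_job())"
```

```text
the job is handed in; nothing more can be done
None
```

The job is handed in: the strip is home against the stop, it was dot-punched at about 15 N for about 1.3 s with no reading above 15.2 N, and the punch is back upright and fully down in its stand at about 40 s.

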